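Balance the bench centrifuge, close it and hold the short-spin dial

TASK

Balance the small bench centrifuge: stand the capped tube from the rack all the way down in the rotor bucket directly opposite the tube that is already loaded, let go of it and shut the lid fully. Only with the lid shut, turn the dial clockwise past its two click stops to the sprung third position at the end of its travel (short spin, which runs only while held) and finish while the gripper still holds the dial there. Do not knock over the jar and bottles that stand about.

Things in the scene. Friction and masses are not known exactly. Their poses are not given: they have to be found in the camera images.
- centrifuge: White bench centrifuge, 222 x 160 mm, fixed. Origin: middle of its underside, z up; its front faces its own -x. Round bowl opening, 124 mm wide, rim 105 mm up, centred at x = +30 mm; lid hinge along y at x = +106 mm, 105 mm up; sloping control panel in front of the bowl with the dial in its middle.
- capsule_mixer: Tall beige capsule mixer (310 deep, 257 wide, 335 mm high), a fixed obstacle between rack and centrifuge and further back; its foot starts 155 mm in front of this origin (middle of the underside). Carry things past in front of it.
- rack: White tube rack, fixed, 44 x 140 mm (y is the long way), four holes of 19.5 mm in a row, top plate 52 mm and end plates 56 mm above the worktop. Origin: middle of its underside.
- tube_mid (a point): Middle, on the axis, of the loose capped tube, upright in the rack. z: its axis, up. 108 mm tall, 16 mm diameter, bevelled foot; the ribbed white cap is its top 22 mm, 20 mm in diameter (32 to 54 mm above this point). About 30 g. Lift it 55 mm to clear the rack.
- bucket_mouth (a point): Centre of the mouth of the empty bucket opposite the loaded one, in the bowl half nearer the panel; z up. Four upright buckets (19.4 mm inside, 23 outside) hang 40 mm from the bowl's middle at 90 degrees on a rotor with friction; one holds a tube like the loose one. Floor 57 mm below this point: a seated tube's middle is 3 mm below this point and its cap is above the bowl rim.
- lid_hinge (a point): Middle of the lid's hinge line, which is this frame's y axis. It turns with the lid: -x runs from the hinge to the lid's front, z out of its top. A box-shaped cover 146 mm wide, 148 long, 55 high, open below, clear top, white sides.
- lid_edge (a point): Middle of the lid's upper front edge, outside: 148 mm from the hinge line along the lid and 55 mm above the lid's rim. Axes as lid_hinge. A small grey lip stands 9 mm out of the front side 19 mm below this edge.
- lid (a joint): Lid angle, rad: 0 shut (rim flush on the case), 1.25 to 1.4 open at the start. Friction just keeps the lid where it is left; it takes about 1 to 2 N at its upper front edge to move. It can be swept over from behind that edge and pressed down.
- dial_bar (a point): Centre of the dial's grip bar: black, 42 mm long (x axis, white pointer line at the +x end), 12 mm wide (y), 26 mm high (z, 13 mm either side of this point), on a 47 mm skirt whose top is 12 mm below this point. z is the dial's axis, leaning 0.26 rad from vertical to the centrifuge's front. Axes turn with the dial.
- dial (a joint): Dial angle, rad, growing clockwise from above: 0 off (stop), first click stop about 0.38, second about 0.82, third position from 1.15 to the hard stop at 1.30. A spring returns it from the third position to the second. The clicks resist with up to about 0.25 N m, the spring in the third position with about 0.12 N m.
- powder_jar: White screw-capped jar, 41 mm wide, 66 mm tall, loose bystander between rack and centrifuge. Origin at the centre of its underside.
- dropper_bottle: Brown dropper bottle, 34 mm wide, 109 mm tall, loose bystander to the left of the centrifuge. Origin at the centre of its underside.
- conditioner_bottle: Small white capped bottle, 27 mm wide, 72 mm tall, loose bystander to the right of the rack. Origin at the centre of its underside.

How it is judged:
On the way, in this order (a step that is already met when the one before it is completed fails the run):
1. the tube stands in the bucket opposite the loaded one, let go (horizontal distance between tube_mid and bucket_mouth below 0.007 m and z of tube_mid in the frame of bucket_mouth below 0.002 m and contact force between the fingers and tube below 0.2 N), for 0.2 s.
2. the lid is fully shut (value of joint lid below 0.04 rad), for 0.2 s.
3. the dial is in its third position (value of joint dial above 1.08 rad), for 0.3 s.
At the end, for the whole second after the job is handed in: Dial held by the gripper in its third position (over 1.08 rad, over 1 N) through the last second, lid shut (under 0.04 rad), tube upright (under 0.15 rad) on the floor of the bucket opposite the loaded one (7 mm sideways, middle at most 2 mm above the bucket mouth) (value of joint dial above 1.08 rad and value of joint lid below 0.04 rad and contact force between the fingers and centrifuge above 1 N and horizontal distance between tube_mid and bucket_mouth below 0.007 m and z of tube_mid in the frame of bucket_mouth below 0.002 m and angle between tube_mid's own z axis and vertical below 0.15 rad); the arm keeps its last pose, push and grip.
It fails at once if the dial is turned while the lid is open (value of joint dial above 0.25 rad and value of joint lid above 0.08 rad).
It fails at once if a bystander jar or bottle is knocked over (angle between any of powder_jar, dropper_bottle, conditioner_bottle's own z axis and vertical above 0.7 rad).
It also fails if it takes over 72 s, if anything falls off the work surface, if the arm or the gripper's body presses on something with over 40 N, if the wrist force passes 120 N, or if a joint passes its speed limit or range.

ROBOT

A 6-joint arm with a two-finger parallel gripper is mounted at the origin on a cart in front of the work surface, level with it; the furniture and walls round the work are solid. World frame = base frame: x ahead of the robot, y to its left, z up, the work surface at z = 0. Lengths are in m, angles in rad, forces in N, time in s.
With the tool pointing down it reaches from about 0.35 to 0.975 m from the base axis. Payload 4.9 kg.
Tool frame: the origin (TCP) lies on the mounting face of the last link; the fingertips stand 173 mm ahead of it and the grasp point (between the pads) lies 155 mm ahead of it (tcp_to_grasp is the distance from the TCP to the grasp point, in m); z points along the fingers, y is the line along which they close (so a half turn about z gives the same grasp; the last joint's range is limited). The gripper opens to 85 mm and grips with 20 to 120 N. Pads are 22 mm wide; open, the fingers measure 114 mm over their backs; the gripper's body (76 mm by 85 mm) begins 54 mm behind the grasp point. The pads swing forward as they close: fully open they stand 13 mm farther back than shut.
Start: joints at [1.02, 0.053, 1.613, -0, 1.476, -0.119], TCP at [0.262, 0.568, 0.405] pointing down, gripper open.
Joint ranges: [-3.01, 3.01], [-1.01, 2.22], [0.06, 2.58], [-1.02, 4.17], [0.09, 2.62], [-3.14, 3.14]. Speed limits (rad/s): [2.57, 2.57, 3.14, 3.14, 3.14, 3.14].

INTERFACE

Orientations are given as a rotation vector (axis times angle).
In Python, from station import get_obs, get_image, calibration, finish_job, tcp_to_grasp gives the robot as it stands. The module is installed in compiled form; this text tells all that it offers.
- The arm moves only by the tool arm_command, never from a script. Its argument "plan" is a list that holds one entry, the list of rows, each a list of 6 numbers: the shift along the tool's x, y, z in cm, then the turn, a rotation vector about the tool's x, y, z in rad. A call has 1 to 12 rows; each row is the pose to reach, as a shift and turn from the pose commanded when the call began, along the tool's axes at that moment; what a row does not reach only later rows make up. A row lasts 1/12 s, in which the tool goes at most 41.7 mm and 7.16 degrees, less where a joint would pass 70% of its speed; a pose out of reach is approached as far as the arm can. A call with a gripper value outside its range is refused whole. "gripper" is the closure, from -1 (fully open) to 1 (shut), set as the call begins (left out, the last holds). The fingers move at their own pace and stop on an object; "force" is the grip in N (left out, the last holds). Time passes only in rows, so rows that repeat a pose let the fingers close. It gives the time, the measured TCP pose, the force, the opening and the grip force at its end, in the units of the state.
- get_obs(): the state, without advancing time (a new reading comes with each control period).
- get_image(name): name is "scene" or "top" or "wrist"; returns (picture, depth): 480x640x3 uint8, blue, green, red; 480x640 float32, m along the optical axis (not along the pixel's ray), 0 where there is no reading.
- calibration(name): a dict with "fx", "fy", "cx", "cy" (pixels), "dist" ([k1, k2, p1, p2, k3] as OpenCV has them; the pictures are not rectified), "pose" (4x4, takes a point from camera to world coordinates). Camera axes: x right, y up, looking along -z (the intrinsics and any distortion apply to the point x, -y, -z); pixel columns grow to the right and rows downward; lengths in m; the calibration is good to about 2 mm. A picture is of the moment at which its call begins: read the wrist's pose just before it. calibration takes no time and is no camera call; for the wrist camera it gives the pose at the moment of the call.
- finish_job(): hands the job in; it is judged then, once.
The state is a dict: "t": time; "q": joint angles; "dq": joint speeds; "effort": joint torques, N m; "tool_pos": TCP position; "tool_rot": TCP orientation; "contact_force": force on the tool from outside, world axes, zero at the start; "wrist_torque": the same for the moment, N m; "opening": finger opening in m; "grip_force": force on a finger pad.
Only numpy, scipy, OpenCV 4.12 (cv2) and the standard library are available. Lean on these libraries where they do the work, as an engineer would, in place of code of your own. Each camera call takes 0.05 s, during which the arm holds its last target. There are 200 camera calls.

## Working session

There is one attempt and no reset: what is moved stays moved. The work goes in short steps, Python scripts to look and compute and a tool call to move; the robot and the scene stay as the last step left them, time stands still between calls to the robot, and variables do not carry over. Pictures are saved under pics/ and viewed, at most 10 in all, crops included, and the job is handed in when it is done.

Besides the shell and the picture viewer there is one more tool, called after "Emit:" by a JSON object that holds its "method" and its "body", one argument or row to a line. arm_command: Moves the arm, as the interface text tells. Its arguments: {"type":"object","properties":{"plan":{"type":"array"},"gripper":{"type":"number"},"force":{"type":"number"}},"required":["plan"]}

```bash
mkdir -p pics; cat > h.py <<'E'
import numpy as np, cv2
from scipy.spatial.transform import Rotation as R
from station import *
def cloud(name):
    c=calibration(name); im,d=get_image(name)
    return c,im,d
def ray(c,u,v):
    K=np.array([[c['fx'],0,c['cx']],[0,c['fy'],c['cy']],[0,0,1]])
    p=cv2.undistortPoints(np.array([[[u,v]]],float),K,np.array(c['dist'],float))[0,0]
    P=np.array(c['pose']); return P[:3,3],P[:3,:3]@np.array([p[0],-p[1],-1.])
def plane(c,u,v,z):
    o,r=ray(c,u,v); return o+r*(z-o[2])/r[2]
def pt(c,d,u,v):
    w=d[int(v)-1:int(v)+2,int(u)-1:int(u)+2]; w=w[w>0]
    o,r=ray(c,u,v); return o+r*np.median(w)
def proj(c,p):
    P=np.array(c['pose']); q=P[:3,:3].T@(np.array(p)-P[:3,3]); q=q*[1,-1,-1]
    K=np.array([[c['fx'],0,c['cx']],[0,c['fy'],c['cy']],[0,0,1]])
    return cv2.projectPoints(q.reshape(1,3),np.zeros(3),np.zeros(3),K,np.array(c['dist'],float))[0].ravel()
def save(n,im,d=None): cv2.imwrite('pics/'+n+'.png',im)
E
python3 - <<'E'
from h import *
import pickle
print(get_obs())
S={}
for n in('scene','top','wrist'):
    S[n]=cloud(n); save(n,S[n][1]); print(n,np.array(S[n][0]['pose']).round(3).tolist(),S[n][0]['fx'])
pickle.dump(S,open('s.pkl','wb'))
E
```

```text
{'t': 0.0, 'q': array([ 1.02000751e+00,  5.33537094e-02,  1.61429934e+00, -1.04040567e-05,
        1.47599925e+00, -1.19014916e-01]), 'dq': array([-0.00032832,  0.00075119, -0.00020409, -0.00011752,  0.000519  ,
        0.00097296]), 'effort': array([ 9.08138391e-04, -3.93671215e+01, -3.70185149e+01,  5.32164665e-05,
        7.02090474e-03,  6.62862277e-06]), 'tool_pos': array([0.26141805, 0.56740408, 0.40346141]), 'tool_rot': array([-6.72827967e-01, -3.06801337e+00,  3.06024202e-03]), 'contact_force': array([-0.16583569,  0.42206668, -0.3830606 ]), 'wrist_torque': array([ 0.02058228, -0.0110852 , -0.0080318 ]), 'grip_force': 0.0, 'opening': 0.08519177850182152}
scene [[-0.643, 0.357, -0.677, -0.422], [-0.766, -0.277, 0.581, 0.89], [0.02, 0.892, 0.452, 0.738], [0.0, 0.0, 0.0, 1.0]] 490.03462161359295
top [[-0.142, 0.832, -0.537, -0.072], [-0.99, -0.126, 0.066, 0.16], [-0.013, 0.541, 0.841, 1.083], [0.0, 0.0, 0.0, 1.0]] 484.58087351317766
wrist [[0.419, -0.87, -0.261, 0.195], [0.908, 0.401, 0.122, 0.598], [-0.001, -0.288, 0.958, 0.372], [0.0, 0.0, 0.0, 1.0]] 393.59478256815976
```

View pics/scene.png

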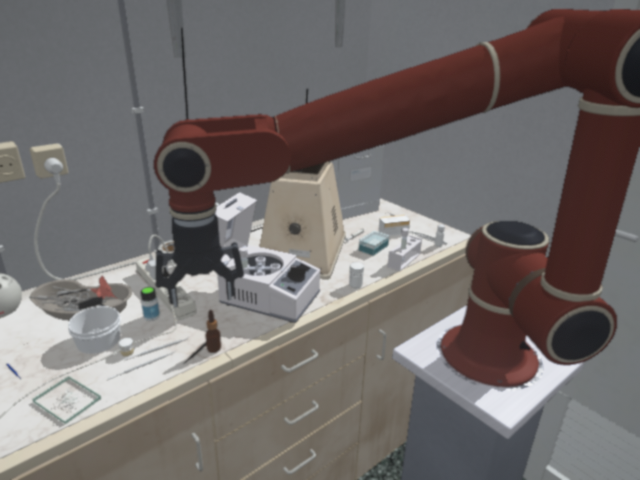

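View pics/top.png

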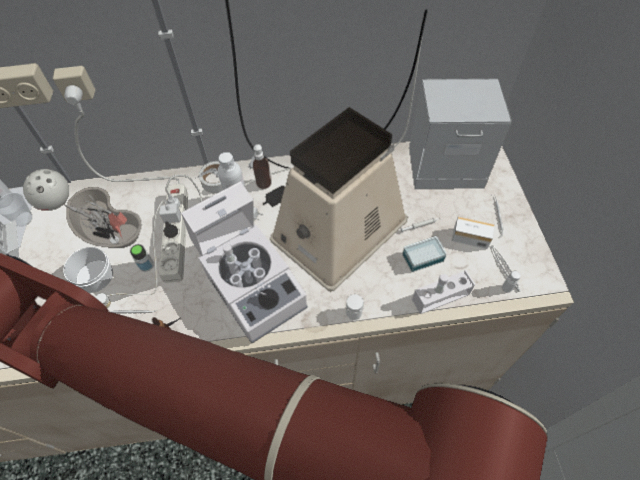

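The top view shows the centrifuge at about (250,275), with its lid open towards (220,215) and its dial at (268,298). The jar is at (355,306), the rack at (445,290) and the conditioner bottle at (513,282). I'll zoom in on both areas.

```bash
python3 - <<'E'
from h import *
import pickle
S=pickle.load(open('s.pkl','rb'));c,im,d=S['top']
a=cv2.resize(im[180:345,180:320],None,fx=3.5,fy=3.5,interpolation=cv2.INTER_CUBIC)
b=cv2.resize(im[250:330,405:535],None,fx=2.2,fy=2.2,interpolation=cv2.INTER_CUBIC)
o=np.zeros((a.shape[0],800,3),np.uint8);o[:,:490]=a;o[:b.shape[0],500:500+b.shape[1]]=b
save('crop1',o)
for n,u,v in [('jar',355,301),('cond',516,275),('cap',460,275),('rackL',420,300),('rackR',470,290),('dial',268,297),('hub',243,267),('lidedgeL',184,209),('lidedgeR',240,188),('corner',305,308),('cornerL',253,336)]:
    print(n,pt(c,d,u,v).round(3))
E
```

```text
jar [0.403 0.032 0.066]
cond [ 0.41  -0.356  0.072]
cap [ 0.44  -0.232  0.052]
rackL [ 0.389 -0.12   0.053]
rackR [ 0.411 -0.256  0.023]
dial [0.416 0.227 0.12 ]
hub [0.514 0.281 0.098]
lidedgeL [0.76  0.439 0.03 ]
lidedgeR [0.618 0.257 0.259]
corner [0.427 0.148 0.014]
cornerL [0.363 0.274 0.041]
```

View pics/crop1.png

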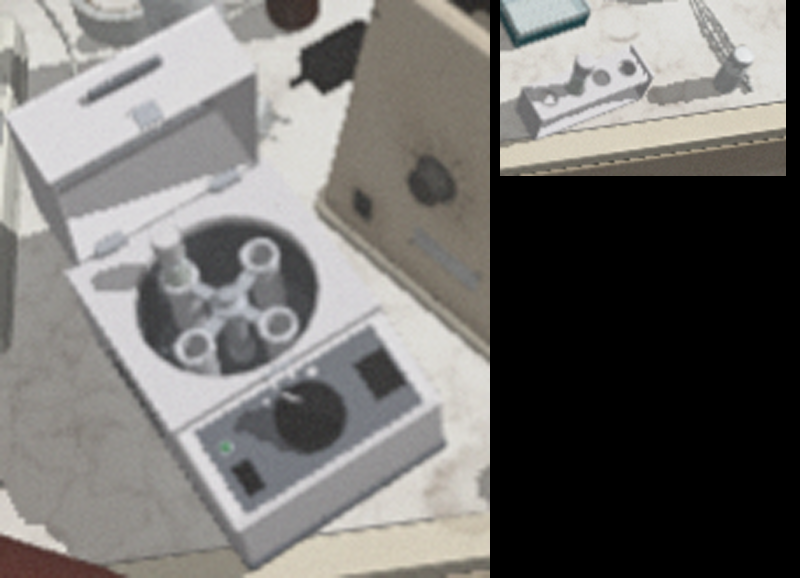

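The crop shows the loaded bucket at about px (231,259) and the empty opposite one at about (259,273). The dial pointer points up-left. The tube stands in the second rack hole, at about (441,281). Next I'll work out the tool geometry and a first close look.

```bash
cat >> h.py <<'E'
def go(pos,rot=None,cur=None):
    """print shift cm / turn from current tool pose to TCP pos, rot (Rotation)"""
    s=get_obs() if cur is None else cur
    R0=R.from_rotvec(s['tool_rot']); rot=R0 if rot is None else rot
    print('row',(R0.inv().apply(np.array(pos)-s['tool_pos'])*100).round(2),(R0.inv()*rot).as_rotvec().round(3))
def down(yaw): # tool z down, tool y (closing line) along yaw
    y=np.array([np.cos(yaw),np.sin(yaw),0]);z=np.array([0,0,-1.]);return R.from_matrix(np.c_[np.cross(y,z),y,z])
E
python3 - <<'E'
from h import *
import pickle
S=pickle.load(open('s.pkl','rb'));c,im,d=S['top']
s=get_obs();R0=R.from_rotvec(s['tool_rot']);print('R0',R0.as_matrix().round(3).tolist())
P=np.array(S['wrist'][0]['pose']);print('cam in tool',R0.inv().apply(P[:3,3]-s['tool_pos']).round(3),R0.inv().apply(-P[:3,2]).round(3))
f=lambda x,y:(180+x/3.5,180+y/3.5)
for n,x,y in [('caseNL',248,525),('caseNR',440,402),('stepL',180,430),('stepR',380,312),('hingeL',75,265),('bowlL',137,305),('bowlR',318,285),('lidL',10,118),('lidR',215,10)]:
    u=f(x,y);print(n,pt(c,d,*u).round(3),plane(c,*u,.105).round(3))
for n,x,y in [('bE',277,325),('bS',195,348),('bN',260,254)]:
    u=f(x,y);print(n,plane(c,*u,.1).round(3),[pt(c,d,u[0]+a,u[1]+b)[2].round(3) for a,b in((-4,0),(4,0),(0,-4),(0,4))])
print('tube',plane(c,440.5,279,.118).round(3))
# mixer front points
uu=[(u,v) for u in range(290,400,4) for v in range(150,300,4)]
q=np.array([pt(c,d,*k) for k in uu]);q=q[q[:,2]>.03];print('mixer minx',q[q[:,0].argmin()].round(3))
E
```

```text
R0 [[-0.908, 0.419, -0.001], [0.419, 0.908, -0.001], [0.0, -0.002, -1.0]]
cam in tool [ 0.073 -0.     0.032] [-0.288  0.     0.957]
caseNL [0.362 0.274 0.079] [0.35  0.271 0.105]
caseNR [0.429 0.143 0.079] [0.416 0.144 0.105]
stepL [0.423 0.311 0.102] [0.421 0.31  0.105]
stepR [0.491 0.175 0.1  ] [0.488 0.175 0.105]
hingeL [0.554 0.376 0.106] [0.555 0.376 0.105]
bowlL [0.526 0.337 0.091] [0.517 0.335 0.105]
bowlR [0.544 0.217 0.057] [0.515 0.214 0.105]
lidL [0.566 0.38  0.26 ] [0.686 0.422 0.105]
lidR [0.63  0.253 0.261] [0.763 0.271 0.105]
bE [0.491 0.244 0.1  ] [np.float64(0.096), np.float64(0.082), np.float64(0.095), np.float64(0.095)]
bS [0.482 0.299 0.1  ] [np.float64(0.092), np.float64(0.083), np.float64(0.094), np.float64(0.094)]
bN [0.548 0.251 0.1  ] [np.float64(0.096), np.float64(0.096), np.float64(0.095), np.float64(0.095)]
tube [ 0.404 -0.161  0.118]
mixer minx [0.41  0.024 0.066]
```

```bash
python3 - <<'E'
from h import *
go([.43,.24,.42],down(2.03))
E
```

```text
row [-29.01 -22.69  -1.6 ] [-0.001 -0.001 -0.891]
```

Emit:
{"method": "arm_command", "body": {
  "plan": [
    [[-29, -22.7, -1.6, 0, 0, -0.89], [-29, -22.7, -1.6, 0, 0, -0.89], [-29, -22.7, -1.6, 0, 0, -0.89], [-29, -22.7, -1.6, 0, 0, -0.89], [-29, -22.7, -1.6, 0, 0, -0.89], [-29, -22.7, -1.6, 0, 0, -0.89], [-29, -22.7, -1.6, 0, 0, -0.89], [-29, -22.7, -1.6, 0, 0, -0.89], [-29, -22.7, -1.6, 0, 0, -0.89], [-29, -22.7, -1.6, 0, 0, -0.89], [-29, -22.7, -1.6, 0, 0, -0.89], [-29, -22.7, -1.6, 0, 0, -0.89]]
  ]
}}

```text
t: 1.15
tool_pos: [0.4301, 0.2395, 0.4205]
tool_rot: [0.71, -3.06, -0.001]
contact_force: [-0.0, 0.6, 0.0]
opening: 0.0854
grip_force: 0.0
```

```bash
python3 - <<'E'
from h import *
import pickle
W=cloud('wrist');T=cloud('top');s=get_obs();print(s['t'],s['tool_pos'].round(4),s['tool_rot'].round(3),s['q'].round(2))
pickle.dump((W,T,s),open('w1.pkl','wb'));save('w1',W[1])
E
```

```text
1.25 [0.4296 0.2407 0.4204] [ 7.150e-01 -3.059e+00 -1.000e-03] [ 0.36 -0.28  1.89  0.    1.53 -1.67]
```

View pics/w1.png

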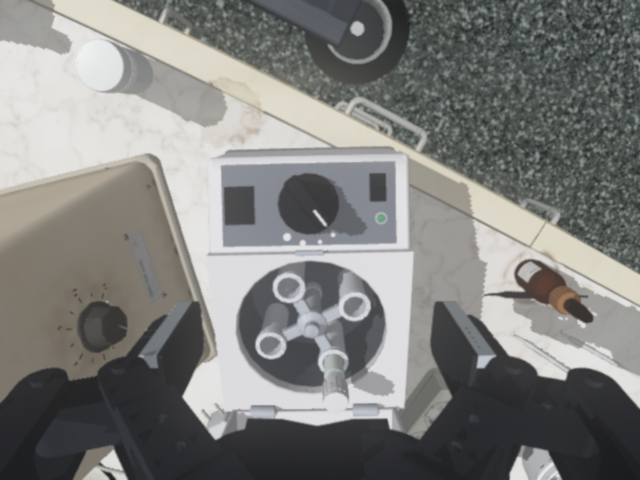

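The wrist view shows the target bucket at (290,288), the loaded one at (333,358), the rotor hub at (312,325) and the dial at (308,204) with its pointer towards (323,220). I'll measure these from both views.

```bash
cat >> h.py <<'E'
def pts(c,d,u0,u1,v0,v1):
    vv,uu=np.mgrid[v0:v1,u0:u1]; z=d[v0:v1,u0:u1].ravel(); uu=uu.ravel();vv=vv.ravel();k=z>0
    K=np.array([[c['fx'],0,c['cx']],[0,c['fy'],c['cy']],[0,0,1]])
    p=cv2.undistortPoints(np.c_[uu,vv][k].astype(float).reshape(-1,1,2),K,np.array(c['dist'],float))[:,0]
    P=np.array(c['pose']);return P[:3,3]+(np.c_[p[:,0],-p[:,1],-np.ones(len(p))]@P[:3,:3].T)*z[k][:,None],np.c_[uu,vv][k]
def circ(p):
    A=np.c_[2*p[:,:2],np.ones(len(p))];x=np.linalg.lstsq(A,(p[:,:2]**2).sum(1),rcond=None)[0]
    return x[:2].round(4),np.sqrt(x[2]+x[0]**2+x[1]**2).round(4)
E
python3 - <<'E'
from h import *
import pickle
W,T,s=pickle.load(open('w1.pkl','rb'))
B={}
for nm,V,bx in (('w',W,{'t':(290,288),'L':(355,306),'R':(270,345)}),('t',T,{'t':(259,273),'L':(236,279),'R':(254,253)})):
    r=20 if nm=='w' else 9
    for k,(u,v) in bx.items():
        p,_=pts(V[0],V[2],u-r,u+r,v-r,v+r);zt=np.percentile(p[:,2],90);q=p[(p[:,2]>zt-.004)&(p[:,2]<zt+.006)]
        print(nm,k,zt.round(4),len(q),circ(q))
# case: top plane z~.105 edges via wrist depth
p,uv=pts(W[0],W[2],200,420,240,400);q=p[abs(p[:,2]-.105)<.006];print('case z',np.median(q[:,2]).round(4))
(cx,cy),(w,h),a=cv2.minAreaRect((q[:,:2]*1000).astype(np.float32));print('rect',cx,cy,w,h,a)
# bowl: dark ellipse centre by rim points
# dial
p,uv=pts(W[0],W[2],270,350,165,245);im=W[1]
for lo in(.10,.11,.12,.13):
    print(lo,(p[:,2]>lo).sum(), p[p[:,2]>lo][:,:3].mean(0).round(4) if (p[:,2]>lo).any() else '')
print('zmax',np.percentile(p[:,2],[50,90,95,99]).round(4))
print('pointer end',plane(W[0],323,221,.125).round(4),plane(W[0],315,211,.13).round(4))
g=im[:,:,:].min(2)[165:245,270:350]
print('jar',pt(W[0],W[2],97,62).round(3),'dropper',pt(W[0],W[2],540,277).round(3))
E
```

```text
w t 0.096 486 (array([0.4955, 0.2469]), np.float64(0.0123))
w L 0.0959 456 (array([0.4866, 0.2997]), np.float64(0.0116))
w R 0.0959 496 (array([0.5522, 0.253 ]), np.float64(0.0134))
t t 0.5875 85 (array([0.2127, 0.1965]), np.float64(0.0071))
t L 0.2673 12 (array([0.4008, 0.2788]), np.float64(0.0038))
t R 0.5845 102 (array([0.2427, 0.1997]), np.float64(0.0077))
case z 0.1041
rect 516.07275390625 276.0439453125 145.25440979003906 161.22637939453125 26.89155387878418
0.1 1392 [0.4249 0.2278 0.1155]
0.11 1018 [0.4191 0.2258 0.1207]
0.12 600 [0.4226 0.2327 0.1226]
0.13 0 
zmax [0.0954 0.1197 0.1223 0.1247]
pointer end [0.4253 0.2415 0.125 ] [0.4203 0.2329 0.13  ]
jar [0.401 0.032 0.064] dropper [0.401 0.467 0.043]
```

```bash
python3 - <<'E'
from h import *
import pickle
W,T,s=pickle.load(open('w1.pkl','rb'))
print('mixer corner',plane(W[0],150,156,.02).round(3),pt(W[0],W[2],140,170).round(3),pt(W[0],W[2],205,350).round(3))
go([.36,.03,.42],down(2.03));go([.395,-.155,.35],down(2.03))
E
```

```text
mixer corner [0.464 0.082 0.02 ] [0.476 0.082 0.034] [0.628 0.204 0.031]
row [ 15.57 -15.81   0.04] [ 0.001 -0.    -0.   ]
row [ 20.63 -33.95   7.03] [ 0.001 -0.    -0.   ]
```

Emit:
{"method": "arm_command", "body": {
  "plan": [
    [[3.1, -3.2, 0, 0, 0, 0], [6.2, -6.3, 0, 0, 0, 0], [9.3, -9.5, 0, 0, 0, 0], [12.5, -12.6, 0, 0, 0, 0], [15, -15.3, 0, 0, 0, 0], [16.3, -18.5, 1, 0, 0, 0], [17.5, -22, 2.5, 0, 0, 0], [18.5, -25.5, 4, 0, 0, 0], [19.5, -29, 5.5, 0, 0, 0], [20.6, -32, 7, 0, 0, 0], [20.6, -34, 7, 0, 0, 0], [20.6, -34, 7, 0, 0, 0]]
  ]
}}

```text
t: 2.25
tool_pos: [0.3962, -0.1575, 0.3494]
tool_rot: [0.71, -3.058, -0.002]
contact_force: [0.0, 1.3, 1.0]
opening: 0.0851
grip_force: 0.0
```

```bash
python3 - <<'E'
from h import *
import pickle
W=cloud('wrist');T=cloud('top');s=get_obs();print(s['t'],s['tool_pos'].round(4),s['tool_rot'].round(3))
pickle.dump((W,T,s),open('w2.pkl','wb'));save('w2',W[1])
E
```

```text
2.35 [ 0.396  -0.1555  0.3504] [ 7.140e-01 -3.059e+00 -2.000e-03]
```

View pics/w2.png

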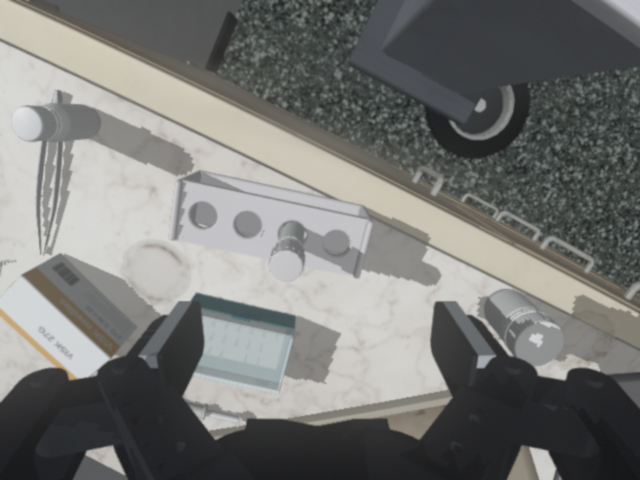

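The cap top is at (287,263), and the rack holes are at (203,214), (248,224) and (337,242).

```bash
python3 - <<'E'
from h import *
import pickle
W,T,s=pickle.load(open('w2.pkl','rb'));c=W[0]
p,_=pts(c,W[2],266,312,225,285);zt=np.percentile(p[:,2],97);q=p[p[:,2]>zt-.004];print('cap',zt.round(4),circ(q),q.mean(0).round(4))
for u in((203,214),(248,224),(337,242)):print(plane(c,*u,.052).round(4))
f,_=pts(T[0],T[2],425,460,262,300);z2=f[(f[:,2]>.095)&(f[:,2]<.125)];print('top view cap',len(z2),z2.mean(0).round(4) if len(z2) else '',z2[:,2].max() if len(z2) else '')
print('top ray',plane(T[0],440.5,278,zt).round(4))
o1,r1=ray(c,287,263);o2,r2=ray(T[0],440.5,278);A=np.c_[r1,-r2];t=np.linalg.lstsq(A,o2-o1,rcond=None)[0];print('tri',(o1+r1*t[0]).round(4),(o2+r2*t[1]).round(4))
E
```

```text
cap 0.1139 (array([ 0.4095, -0.1707]), np.float64(0.0068)) [ 0.4093 -0.1708  0.113 ]
[ 0.4237 -0.2327  0.052 ]
[ 0.4165 -0.2014  0.052 ]
[ 0.4009 -0.1394  0.052 ]
top view cap 0  
top ray [ 0.4087 -0.1629  0.1139]
tri [ 0.414  -0.1689  0.0969] [ 0.4166 -0.1682  0.098 ]
```

```bash
python3 - <<'E'
from h import *
go([.4093,-.1707,.256],down(2.03))
E
```

```text
row [-0.52 -1.97  9.44] [ 0.001 -0.    -0.   ]
```

Emit:
{"method": "arm_command", "body": {
  "plan": [
    [[-0.5, -2, 0, 0, 0, 0], [-0.5, -2, 2, 0, 0, 0], [-0.5, -2, 4.5, 0, 0, 0], [-0.5, -2, 7, 0, 0, 0], [-0.5, -2, 8.5, 0, 0, 0], [-0.5, -2, 9.4, 0, 0, 0], [-0.5, -2, 9.4, 0, 0, 0], [-0.5, -2, 9.4, 0, 0, 0]]
  ],
  "gripper": -0.3
}}

```text
t: 3.02
tool_pos: [0.4093, -0.1708, 0.2573]
tool_rot: [-0.716, 3.058, -0.0]
contact_force: [0.2, 0.5, 0.8]
opening: 0.0554
grip_force: 0.0
```

Emit:
{"method": "arm_command", "body": {
  "plan": [
    [[0, 0, 0, 0, 0, 0], [0, 0, 0, 0, 0, 0], [0, 0, 0, 0, 0, 0], [0, 0, 0, 0, 0, 0], [0, 0, 0, 0, 0, 0], [0, 0, 0, 0, 0, 0], [0, 0, 0, 0, 0, 0], [0, 0, 0, 0, 0, 0]]
  ],
  "gripper": 1,
  "force": 30
}}

```text
t: 3.68
tool_pos: [0.4094, -0.172, 0.2581]
tool_rot: [-0.713, 3.058, -0.001]
contact_force: [-1.2, 2.2, 6.3]
opening: 0.0185
grip_force: 29.3
```

Emit:
{"method": "arm_command", "body": {
  "plan": [
    [[0, 0, -2, 0, 0, 0], [0, 0, -5, 0, 0, 0], [0, 0, -8.5, 0, 0, 0], [0, 0, -12, 0, 0, 0], [0, 0, -16, 0, 0, 0], [0, 0, -16.4, 0, 0, 0], [0, 0, -16.4, 0, 0, 0]]
  ]
}}

```text
t: 4.27
tool_pos: [0.4093, -0.1721, 0.4247]
tool_rot: [-0.712, 3.055, -0.009]
contact_force: [0.6, 0.6, -1.3]
opening: 0.0188
grip_force: 29.7
```

```bash
python3 - <<'E'
from h import *
s=get_obs();print(s['tool_pos'],s['opening'],s['grip_force'],s['contact_force'].round(1))
go([.36,.03,.42],down(2.03));go([.43,.22,.42],down(2.03));go([.4955,.2469,.42],down(2.03))
W=cloud('wrist');save('w3',W[1])
E
```

```text
[ 0.40934044 -0.17210821  0.42466503] 0.01881437315526696 29.736734926700592 [ 0.6  0.6 -1.3]
row [-4.51 20.31  0.35] [-0.007  0.004 -0.001]
row [-19.19  34.26   0.31] [-0.007  0.004 -0.001]
row [-26.25  33.78   0.34] [-0.007  0.004 -0.001]
```

View pics/w3.png

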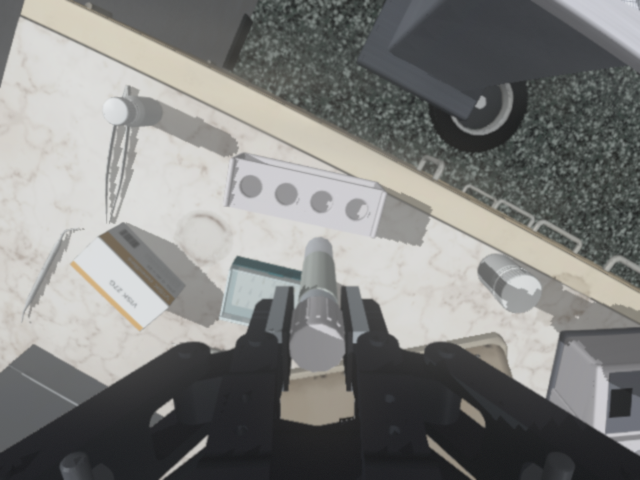

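The tube is held and upright in the gripper, with its foot at (319,245) and its cap at (318,345). Next I'll carry it round the front of the mixer.

Emit:
{"method": "arm_command", "body": {
  "plan": [
    [[-1, 3.8, 0.3, 0, 0, 0], [-1.9, 7.6, 0.3, 0, 0, 0], [-2.8, 11.4, 0.3, 0, 0, 0], [-3.6, 15.2, 0.3, 0, 0, 0], [-4.5, 19, 0.3, 0, 0, 0], [-7, 22, 0.3, 0, 0, 0], [-9.7, 25, 0.3, 0, 0, 0], [-12.4, 27.8, 0.3, 0, 0, 0], [-15.2, 30.4, 0.3, 0, 0, 0], [-18, 33, 0.3, 0, 0, 0], [-19.5, 33.9, 0.3, 0, 0, 0], [-19.5, 33.9, 0.3, 0, 0, 0]]
  ]
}}

```text
t: 5.32
tool_pos: [0.4342, 0.2211, 0.4142]
tool_rot: [0.718, -3.053, -0.0]
contact_force: [-0.3, -0.3, 0.3]
opening: 0.0186
grip_force: 29.8
```

Emit:
{"method": "arm_command", "body": {
  "plan": [
    [[-2.5, 0, 0, 0, 0, 0], [-5, 0, 0.5, 0, 0, 0], [-6.5, 0, 1, 0, 0, 0], [-6.5, 0, 1, 0, 0, 0], [-6.5, 0, 1, 0, 0, 0]]
  ]
}}

```text
t: 5.73
tool_pos: [0.4918, 0.2467, 0.405]
tool_rot: [0.711, -3.055, 0.001]
contact_force: [0.3, -0.8, -0.5]
opening: 0.0186
grip_force: 29.8
```

```bash
python3 - <<'E'
from h import *
import pickle
s=get_obs();W=cloud('wrist');T=cloud('top');Q=cloud('scene');print(s['t'],s['tool_pos'],s['opening'],s['grip_force'])
pickle.dump((W,T,s,Q),open('w4.pkl','wb'))
a=cv2.resize(W[1][150:400,200:440],(576,600));save('w4',a)
go([.4955,.2469,.42],down(2.03))
E
```

```text
5.7333 [0.49181129 0.2466825  0.40503257] 0.018646242484071807 29.770628213882446
row [-0.37 -0.16 -1.28] [ 0.    -0.001 -0.002]
```

View pics/w4.png

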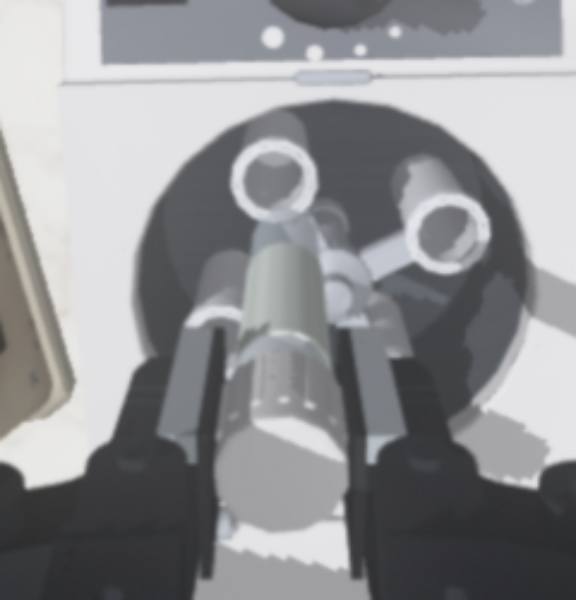

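In the crop, the bucket mouth is centred at (274,180), which is px (314.2,225). The tube foot is centred at x≈284, with its front edge at y≈207.

```bash
python3 - <<'E'
from h import *
import pickle
W,T,s,Q=pickle.load(open('w4.pkl','rb'));c=W[0]
R0=R.from_rotvec(s['tool_rot']);f=lambda x,y:(200+x/2.4,150+y/2.4)
T0=lambda p:(R0.inv().apply(p-s['tool_pos'])*1000).round(1)
print(c['cx'],c['cy'])
p,_=pts(c,W[2],294,336,206,244);q=p[(p[:,2]>.091)&(p[:,2]<.101)];print('mouth depth',circ(q),np.median(q[:,2]),len(q))
m=plane(c,*f(274,180),.096);print('mouth',m.round(4),T0(m))
zb=s['tool_pos'][2]-.2515
for n,x,y in[('footfront',284,207),('footC',284,225)]:
    b=plane(c,*f(x,y),zb);print(n,b.round(4),T0(b))
# body lateral at several heights
for y in(260,320):print('body',T0(pt(c,W[2],*f(285,y))))
print('capfront',T0(pt(c,W[2],*f(284,385))), 'captop',T0(pt(c,W[2],*f(284,475))))
E
```

```text
316.90031051265527 234.2850775861003
mouth depth (array([0.4946, 0.2451]), np.float64(0.0115)) 0.0955897210732593 491
mouth [0.4944 0.2452 0.096 ] [ -3.3  -2.6 309. ]
footfront [0.4853 0.2439 0.1535] [  5.8   0.3 251.5]
footC [0.4894 0.2459 0.1535] [  1.2   0.3 251.5]
body [  7.3   0.3 210.2]
body [  7.2   0.2 180.8]
capfront [ 9.000e+00 -1.000e-01  1.538e+02] captop [-4.000e-01 -1.000e-01  1.452e+02]
```

Emit:
{"method": "arm_command", "body": {
  "plan": [
    [[-0.28, -0.29, 0, 0, 0, 0], [-0.28, -0.29, 1.5, 0, 0, 0], [-0.28, -0.29, 3, 0, 0, 0], [-0.28, -0.29, 4.5, 0, 0, 0], [-0.28, -0.29, 4.5, 0, 0, 0], [-0.28, -0.29, 4.5, 0, 0, 0]]
  ]
}}

```text
t: 6.38
tool_pos: [0.4955, 0.2456, 0.3622]
tool_rot: [0.713, -3.058, 0.0]
contact_force: [0.1, -1.2, 0.4]
opening: 0.0181
grip_force: 29.8
```

```bash
python3 - <<'E'
from h import *
import pickle
s=get_obs();W=cloud('wrist');c=W[0];print(s['t'],s['tool_pos'],s['tool_rot'])
pickle.dump((W,s),open('w5.pkl','wb'))
R0=R.from_rotvec(s['tool_rot'])
T0=lambda p:(R0.inv().apply(p-s['tool_pos'])*1000)
p,uv=pts(c,W[2],280,350,180,300);q=p[(p[:,2]>.092)&(p[:,2]<.1)];t=T0(q)
k=np.hypot(t[:,0]+.5,t[:,1])<16;print('mouth',circ(t[k]),k.sum())
b=T0(p);b=b[(b[:,2]<250)&(b[:,2]>170)]
for z in(180,200,220,235,245):
    w=b[abs(b[:,2]-z)<4]; w=w[abs(w[:,1])<10]
    if len(w)>10: print(z,'x front',np.percentile(w[:,0],95).round(1),'y',np.percentile(w[:,1],[3,97]).round(1))
save('w5',cv2.resize(W[1][150:400,200:440],(576,600)))
E
```

```text
6.3833 [0.49553509 0.24563414 0.36224327] [ 7.12848431e-01 -3.05813673e+00  3.62549754e-04]
mouth (array([ 0.7469, -0.2804]), np.float64(11.4808)) 506
180 x front 7.5 y [-7.7  6.9]
200 x front 7.4 y [-7.4  7.4]
220 x front 7.4 y [-7.2  7.6]
235 x front 7.0 y [-7.2  7.1]
245 x front 7.0 y [-7.   7.2]
```

View pics/w5.png

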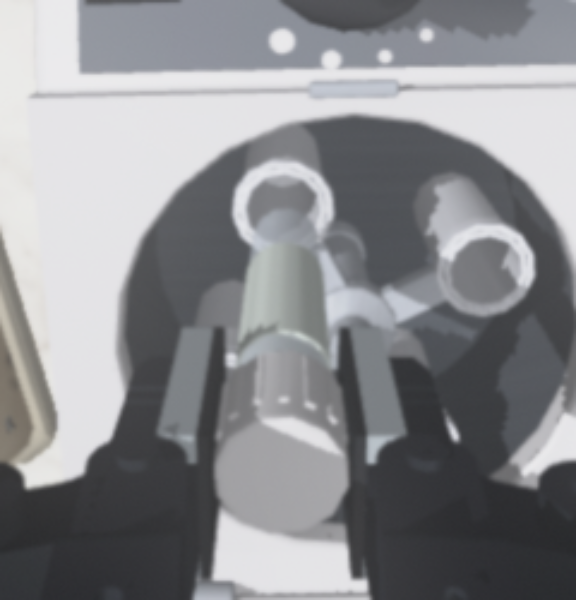

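The foot at crop (284,225) now lines up laterally with the mouth at (283,207). A small +1.2 mm shift in tool x remains.

Emit:
{"method": "arm_command", "body": {
  "plan": [
    [[0.13, -0.03, 0, 0, 0, 0], [0.13, -0.03, 0.8, 0, 0, 0], [0.13, -0.03, 1.4, 0, 0, 0], [0.13, -0.03, 2, 0, 0, 0], [0.13, -0.03, 2.6, 0, 0, 0], [0.13, -0.03, 3, 0, 0, 0], [0.13, -0.03, 3, 0, 0, 0]]
  ]
}}

```text
t: 7.02
tool_pos: [0.4945, 0.245, 0.3309]
tool_rot: [0.713, -3.057, 0.0]
contact_force: [-1.0, -0.0, -1.6]
opening: 0.0189
grip_force: 29.8
```

Emit:
{"method": "arm_command", "body": {
  "plan": [
    [[0, 0, 0.7, 0, 0, 0], [0, 0, 1.4, 0, 0, 0], [0, 0, 2.1, 0, 0, 0], [0, 0, 2.8, 0, 0, 0], [0, 0, 3.4, 0, 0, 0], [0, 0, 3.4, 0, 0, 0], [0, 0, 3.4, 0, 0, 0]]
  ]
}}

```text
t: 7.6
tool_pos: [0.4947, 0.2451, 0.298]
tool_rot: [0.713, -3.058, 0.0]
contact_force: [-0.0, -1.1, 0.1]
opening: 0.0186
grip_force: 29.8
```

Emit:
{"method": "arm_command", "body": {
  "plan": [
    [[0, 0, 0.2, 0, 0, 0], [0, 0, 0.4, 0, 0, 0], [0, 0, 0.4, 0, 0, 0]]
  ]
}}

```text
t: 7.85
tool_pos: [0.4949, 0.2452, 0.2946]
tool_rot: [-0.713, 3.059, -0.0]
contact_force: [-0.3, 0.0, 0.5]
opening: 0.0186
grip_force: 29.8
```

Emit:
{"method": "arm_command", "body": {
  "plan": [
    [[0, 0, 0.1, 0, 0, 0], [0, 0, 0.1, 0, 0, 0], [0, 0, 0.1, 0, 0, 0], [0, 0, 0.1, 0, 0, 0], [0, 0, 0.1, 0, 0, 0], [0, 0, 0.1, 0, 0, 0], [0, 0, 0.1, 0, 0, 0], [0, 0, -3, 0, 0, 0], [0, 0, -7, 0, 0, 0], [0, 0, -10, 0, 0, 0], [0, 0, -11, 0, 0, 0], [0, 0, -11, 0, 0, 0]]
  ],
  "gripper": -0.2
}}

```text
t: 8.85
tool_pos: [0.4956, 0.2454, 0.4093]
tool_rot: [-0.712, 3.052, 0.001]
contact_force: [0.4, -0.3, 0.2]
opening: 0.0512
grip_force: 0.0
```

```bash
python3 - <<'E'
from h import *
import pickle
s=get_obs();W=cloud('wrist');T=cloud('top');Q=cloud('scene');c=W[0];print(s['t'],s['tool_pos'],s['tool_rot'],s['q'].round(2),s['opening'])
pickle.dump((W,T,s,Q),open('w6.pkl','wb'))
p,uv=pts(c,W[2],250,380,150,330);k=(p[:,2]>.125)&(p[:,2]<.16)&(np.hypot(p[:,0]-.4945,p[:,1]-.245)<.03);q=p[k]
print(len(q));zt=np.percentile(q[:,2],90);q=q[q[:,2]>zt-.004];print('cap',zt,circ(q),q.mean(0))
o=np.vstack([cv2.resize(W[1][130:430,100:540],(660,450)),np.zeros((150,660,3),np.uint8)]);save('w6',W[1])
E
```

```text
8.85 [0.49562203 0.24541397 0.40928677] [-7.11753215e-01  3.05184626e+00  1.15108841e-03] [ 0.33 -0.12  1.78 -0.    1.48 -1.7 ] 0.0512183563432367
967
cap 0.14768981700182102 (array([0.4943, 0.2456]), np.float64(0.0068)) [0.4941806  0.24556864 0.14691568]
```

View pics/w6.png

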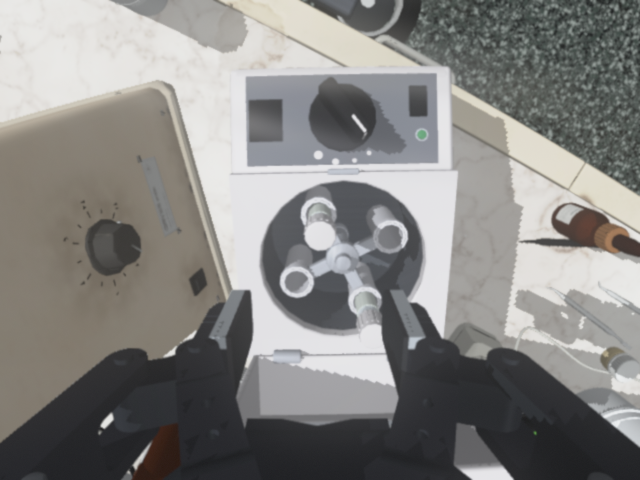

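The tube is seated: its cap top at z=0.1477 puts the middle 2 mm below the mouth. The picture shows it at (318,235), opposite the loaded tube at (365,300). The dial bar runs from (327,88) to (365,128). Next is the lid.

```bash
cat > g.py <<'E'
from h import *
psi=.469;xh=np.array([np.cos(psi),np.sin(psi),0]);H=np.array([.5194,.2764,.105])+.076*xh
D=down(psi+np.pi/2)
def tcp(th,r=.128): # finger's lower front corner on the face of the lid
    return H+xh*(-r*np.cos(th)+.055*np.sin(th)+.011)+[0,0,r*np.sin(th)+.055*np.cos(th)+.173]
E
python3 - <<'E'
from g import *
import pickle
W,T,s,Q=pickle.load(open('w6.pkl','rb'))
for V,b in((T,(170,270,180,260)),(W,(230,480,370,470)),(Q,(200,270,190,250))):
    p,_=pts(V[0],V[2],*b);o=p-H;a=o@xh;k=(p[:,2]>.235)&(p[:,2]<.28)&(abs(a)<.06)&(abs(o@[-xh[1],xh[0],0])<.07)
    if k.sum()>5: print(k.sum(),'zmax',np.percentile(p[k,2],97).round(4),'x at top',np.median(a[k&(p[:,2]>np.percentile(p[k,2],90))]).round(4),'y',np.percentile((o@[-xh[1],xh[0],0])[k],[3,97]).round(3))
print(H)
go(s['tool_pos']+[0,0,.075],D,s);go(H+xh*.06+[0,0,.485-.105],D,s);go(H+xh*.06+[0,0,.41-.105],D,s)
E
```

```text
704 zmax 0.2649 x at top 0.0069 y [0.009 0.068]
151 zmax 0.2482 x at top -0.0354 y [0.044 0.054]
625 zmax 0.2652 x at top -0.0023 y [-0.063  0.067]
[0.58719358 0.31075158 0.105     ]
row [-0.06 -0.01 -7.5 ] [-0.001  0.008 -0.011]
row [-17.16   1.87  -7.44] [-0.001  0.008 -0.011]
row [-17.1    1.87   0.06] [-0.001  0.008 -0.011]
```

Emit:
{"method": "arm_command", "body": {
  "plan": [
    [[0, 0, -4, 0, 0, 0], [0, 0, -7.5, 0, 0, 0], [-3.5, 0.4, -7.5, 0, 0, 0], [-7, 0.8, -7.5, 0, 0, 0], [-11, 1.2, -7.5, 0, 0, 0], [-15, 1.6, -7.5, 0, 0, -0.01], [-17.2, 1.9, -7.5, 0, 0, -0.01], [-17.2, 1.9, -5, 0, 0, -0.01], [-17.2, 1.9, -1.5, 0, 0, -0.01], [-17.2, 1.9, 0, 0, 0, -0.01], [-17.2, 1.9, 0, 0, 0, -0.01]]
  ],
  "gripper": 1
}}

```text
t: 9.92
tool_pos: [0.6395, 0.3377, 0.3949]
tool_rot: [0.725, -3.041, 0.004]
contact_force: [0.1, 0.5, -0.0]
opening: 0.0003
grip_force: 0.0
```

```bash
python3 - <<'E'
from g import *
s=get_obs();print(s['t'],s['tool_pos'],s['contact_force'].round(1),s['opening'])
for th in(1.25,1.15,1,.85,.7,.55,.4,.25,.1,0,-.03):print(th,end=' ');go(tcp(th),D,s)
E
```

```text
9.9167 [0.63952609 0.33774252 0.39487204] [ 0.1  0.5 -0. ] 0.0002825501229856042
1.25 row [ 3.64 -0.04 -2.14] [ 0.001 -0.015 -0.001]
1.15 row [ 5.03 -0.04 -2.17] [ 0.001 -0.015 -0.001]
1 row [ 7.11 -0.05 -1.95] [ 0.001 -0.015 -0.001]
0.85 row [ 9.13 -0.05 -1.42] [ 0.001 -0.015 -0.001]
0.7 row [11.05 -0.05 -0.6 ] [ 0.001 -0.015 -0.001]
0.55 row [12.82 -0.05  0.5 ] [ 0.001 -0.015 -0.001]
0.4 row [14.41 -0.06  1.85] [ 0.001 -0.015 -0.001]
0.25 row [15.78 -0.06  3.43] [ 0.001 -0.015 -0.001]
0.1 row [16.9  -0.06  5.19] [ 0.001 -0.015 -0.001]
0 row [17.49 -0.06  6.45] [ 0.001 -0.015 -0.001]
-0.03 row [17.65 -0.07  6.84] [ 0.001 -0.015 -0.001]
```

Emit:
{"method": "arm_command", "body": {
  "plan": [
    [[1.8, 0, -1.1, 0, 0, 0], [3.6, 0, -2.1, 0, 0, 0], [5, 0, -2.2, 0, 0, 0], [7.1, 0, -2, 0, 0, 0], [9.1, 0, -1.4, 0, 0, 0], [11, 0, -0.6, 0, 0, 0], [11, 0, -0.6, 0, 0, 0]]
  ]
}}

```text
t: 10.5
tool_pos: [0.5403, 0.2876, 0.4105]
tool_rot: [0.728, -3.054, 0.001]
contact_force: [-0.6, -0.7, -0.4]
opening: 0.0001
grip_force: 0.0
```

```bash
python3 - <<'E'
from g import *
s=get_obs();print(s['t'],s['tool_pos'],s['contact_force'].round(1))
T=cloud('top');Q=cloud('scene');
for V in(T,Q):
    p,_=pts(V[0],V[2],170,320,180,330);o=p-H;a=o@xh;y=o@[-xh[1],xh[0],0];k=(abs(y)<.072)&(abs(y)>.045)&(p[:,2]>.14)&(p[:,2]<.27)&(a<.05)
    print(k.sum(),np.c_[a,p[:,2]][k][p[k,2].argsort()[::-1][:200:25]].round(3).tolist(),a[k].min() if k.any() else '')
for th in(.55,.4,.25,.1,0,-.03):print(th,end=' ');go(tcp(th),D,s)
E
```

```text
10.5 [0.54031473 0.28764338 0.41050757] [-0.6 -0.7 -0.4]
495 [[-0.075, 0.249], [-0.074, 0.245], [-0.079, 0.243], [-0.08, 0.24], [-0.078, 0.237], [-0.082, 0.235], [-0.084, 0.233], [-0.085, 0.231]] -0.10929794046429614
297 [[-0.073, 0.247], [-0.077, 0.243], [-0.075, 0.239], [-0.081, 0.237], [-0.086, 0.233], [-0.086, 0.229], [-0.094, 0.227], [-0.092, 0.223]] -0.10915699868613858
0.55 row [ 1.71 -0.06  1.87] [ 0.    -0.002 -0.001]
0.4 row [ 3.32 -0.06  3.21] [ 0.    -0.002 -0.001]
0.25 row [ 4.71 -0.06  4.76] [ 0.    -0.002 -0.001]
0.1 row [ 5.85 -0.06  6.51] [ 0.    -0.002 -0.001]
0 row [ 6.46 -0.06  7.76] [ 0.    -0.002 -0.001]
-0.03 row [ 6.62 -0.06  8.15] [ 0.    -0.002 -0.001]
```

Emit:
{"method": "arm_command", "body": {
  "plan": [
    [[0.9, 0, 1, 0, 0, 0], [1.7, 0, 1.9, 0, 0, 0], [3.3, 0, 3.2, 0, 0, 0], [4.7, 0, 4.8, 0, 0, 0], [5.8, 0, 6.5, 0, 0, 0], [6.4, 0, 7.6, 0, 0, 0], [6.4, 0, 7.8, 0, 0, 0], [6.4, 0, 7.8, 0, 0, 0]]
  ]
}}

```text
t: 11.27
tool_pos: [0.4862, 0.26, 0.3335]
tool_rot: [-0.728, 3.055, 0.0]
contact_force: [0.4, 0.5, -0.1]
opening: 0.0
grip_force: 0.0
```

```bash
cat >> g.py <<'E'
def lid():
    T=cloud('top');Q=cloud('scene')
    for V in(T,Q):
        p,_=pts(V[0],V[2],170,320,180,330);o=p-H;a=o@xh;y=o@[-xh[1],xh[0],0]
        k=(abs(y)<.07)&(a<-.01)&(a>-.14)&(p[:,2]>.145)&(p[:,2]<.2);A=np.c_[a[k],np.ones(k.sum())]
        z=p[k,2];w=np.linalg.lstsq(A,z,rcond=None)[0];r=abs(A@w-z)<.004;w=np.linalg.lstsq(A[r],z[r],rcond=None)[0]
        print('lid slope',w.round(4),r.sum(),k.sum(),'amin',a[k].min() if k.any() else '')
E
python3 - <<'E'
from g import *
s=get_obs();print(s['t'],s['tool_pos'],s['contact_force'].round(1));lid()
E
```

```text
11.2667 [0.48623971 0.26000823 0.33352286] [ 0.4  0.5 -0.1]
lid slope [0.0004 0.1609] 895 911 amin -0.13980625550087764
lid slope [-0.0122  0.1597] 890 1232 amin -0.13987385830586976
```

Emit:
{"method": "arm_command", "body": {
  "plan": [
    [[0, 0, 0.1, 0, 0, 0], [0, 0, 0.2, 0, 0, 0], [0, 0, 0.2, 0, 0, 0]]
  ]
}}

```text
t: 11.62
tool_pos: [0.4863, 0.2601, 0.3333]
tool_rot: [-0.729, 3.054, 0.0]
contact_force: [-4.0, -1.3, 10.2]
opening: -0.0
grip_force: 4.9
```

The lid is fully shut: it takes 10 N of push with no movement, and its slope measures about 0. I'll raise the tool and measure the dial.

Emit:
{"method": "arm_command", "body": {
  "plan": [
    [[0, 0, -2, 0, 0, 0], [0, 0, -5, 0, 0, 0], [2, 0, -7, 0, 0, 0], [5, 0, -8, 0, 0, 0], [7, 0, -8, 0, 0, 0], [7, 0, -8, 0, 0, 0], [7, 0, -8, 0, 0, 0]]
  ],
  "gripper": -0.2
}}

```text
t: 12.2
tool_pos: [0.4229, 0.2281, 0.4112]
tool_rot: [-0.728, 3.054, 0.0]
contact_force: [-1.1, -0.4, -0.5]
opening: 0.0515
grip_force: 0.0
```

```bash
cat > dial.py <<'E'
from g import *
import pickle,sys
n=-np.sin(.26)*xh+np.cos(.26)*np.array([0,0,1]); yh=np.array([-xh[1],xh[0],0]); e1=np.cross(yh,n)  # e1 ~ +x in dial plane
def dial(W):
    c,im,d=W
    u,v=proj(c,[.42,.228,.12]);u,v=int(u),int(v);p,uv=pts(c,d,u-60,u+60,max(v-60,0),v+60)
    o=p-[.42,.228,.12];h=o@n;x=o@e1;y=o@yh;r=np.hypot(x,y)<.034
    dark=im[uv[:,1],uv[:,0]].max(1)<90
    k=r&(h>np.percentile(h[r],98)-.006)
    print('px',u,v,'h',np.percentile(h[r],[50,80,90,95,98,99]).round(4),k.sum())
    rect=cv2.minAreaRect((np.c_[x,y][k]*1000).astype(np.float32));print('bar rect (e1,y mm)',rect)
    m=np.array([x[k],y[k]]);w,V=np.linalg.eigh(np.cov(m));print('mean',(m.mean(1)*1000).round(1),'dir',np.arctan2(V[1,1],V[0,1]).round(3),(np.sqrt(w)*1000).round(1))
    print('skirt',np.median(h[r&~k]), 'top', np.median(h[k]))
E
python3 - <<'E'
from dial import *
s=get_obs();W=cloud('wrist');pickle.dump((W,s),open('w7.pkl','wb'));print(s['t'],s['tool_pos'],s['q'].round(2));lid()
dial(W);dial(pickle.load(open('w6.pkl','rb'))[0])
save('w7',cv2.resize(W[1][0:400,120:520],(600,600)))
E
```

```text
12.2 [0.42286503 0.22812176 0.41117446] [ 0.34 -0.31  1.93  0.    1.52 -1.7 ]
lid slope [-0.0018  0.1607] 924 945 amin -0.1399552030524271
lid slope [0.     0.1603] 1262 1262 amin -0.13990056980790552
px 319 222 h [-0.0264 -0.0223  0.0012  0.0018  0.0023  0.0027] 1090
bar rect (e1,y mm) ((5.770534515380859, 0.1498737335205078), (56.297420501708984, 25.75872039794922), 13.790892601013184)
mean [-0.7 -1.6] dir -2.595 [ 4.6 12.7]
skirt -0.030243027422569065 top 0.0013204698801988382
px 346 108 h [-0.0251 -0.01    0.001   0.0016  0.002   0.0024] 1310
bar rect (e1,y mm) ((-1.4841175079345703, -1.4566650390625), (41.97406768798828, 12.531320571899414), 37.52201461791992)
mean [-1.  -1.7] dir -2.48 [ 3.5 11.9]
skirt -0.030247866135805827 top 0.0011358312885958672
```

```bash
cat >> dial.py <<'E'
B=np.array([.42,.228,.12])-.0013*e1-.0016*yh+n*(.0012-.013)
def tool(a):
    y=np.cos(a)*e1+np.sin(a)*yh;return R.from_matrix(np.c_[np.cross(y,-n),y,-n])
E
python3 - <<'E'
from dial import *
W,s=pickle.load(open('w7.pkl','rb'))
c,im,d=W;p,_=pts(c,d,255,380,160,285);o=p-B;h=o@n;x=o@e1;y=o@yh;k=(np.hypot(x,y)<.026)&(h>.007)&(h<.018)
print(cv2.minAreaRect((np.c_[x,y][k]*1000).astype(np.float32)),np.median(h[k]),'B',B)
for hh in(.07,.009):go(B+n*(.155+hh),tool(2.226))
E
```

```text
((-0.25058650970458984, 0.03544807434082031), (42.15570068359375, 11.992457389831543), 37.69668197631836) 0.013101381441420283 B [0.42230853 0.22737607 0.10826239]
row [ 5.94 -0.04  8.47] [ 0.085 -0.251 -0.652]
row [ 4.37 -0.04 14.36] [ 0.085 -0.251 -0.652]
```

View pics/w7.png

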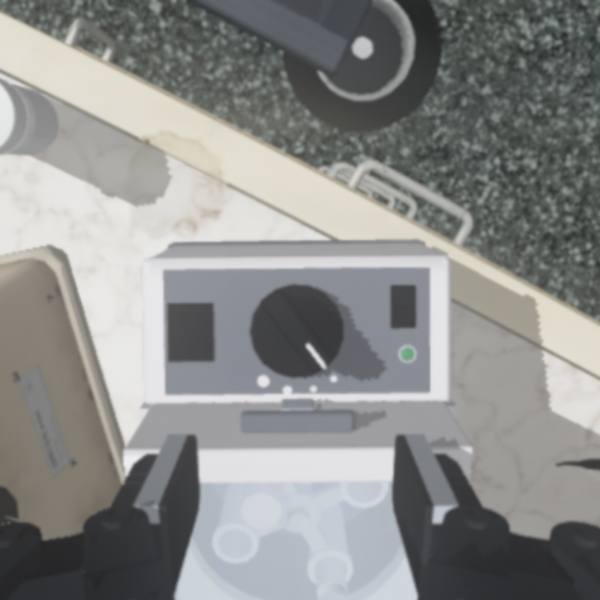

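The lid is flat and shut, with the tube cap visible through it at (262,512). The dial is at (297,330), with its pointer at (317,357). I'll approach the dial.

Emit:
{"method": "arm_command", "body": {
  "plan": [
    [[3, 0, 0, 0.04, -0.12, -0.3], [5.9, 0, 1, 0.085, -0.25, -0.65], [5.9, 0, 3.5, 0.085, -0.25, -0.65], [5.9, 0, 6, 0.085, -0.25, -0.65], [5.9, 0, 8.5, 0.085, -0.25, -0.65], [5.9, 0, 8.5, 0.085, -0.25, -0.65], [5.9, 0, 8.5, 0.085, -0.25, -0.65], [5.9, 0, 8.5, 0.085, -0.25, -0.65]]
  ],
  "gripper": 0.2
}}

```text
t: 13.02
tool_pos: [0.3708, 0.2016, 0.3256]
tool_rot: [-1.532, 2.444, -0.035]
contact_force: [0.2, -0.0, 1.2]
opening: 0.0341
grip_force: 0.0
```

```bash
python3 - <<'E'
from dial import *
s=get_obs();print(s['t'],s['tool_pos'],s['q'].round(2),s['opening'])
for hh in(.07,.009):go(B+n*(.155+hh),tool(2.226))
E
```

```text
13.0167 [0.37080887 0.20164904 0.325635  ] [ 0.31 -0.49  2.21  0.04  1.17 -2.39] 0.034128189175529365
row [ 0.04 -0.01 -0.01] [ 0.001 -0.002 -0.004]
row [ 0.03 -0.01  6.09] [ 0.001 -0.002 -0.004]
```

Emit:
{"method": "arm_command", "body": {
  "plan": [
    [[0, 0, 2, 0, 0, 0], [0, 0, 4, 0, 0, 0], [0, 0, 5.3, 0, 0, 0], [0, 0, 6, 0, 0, 0], [0, 0, 6, 0, 0, 0]]
  ]
}}

```text
t: 13.43
tool_pos: [0.3844, 0.2086, 0.2669]
tool_rot: [-1.534, 2.444, -0.034]
contact_force: [-0.4, 1.5, -0.3]
opening: 0.0343
grip_force: 0.0
```

Emit:
{"method": "arm_command", "body": {
  "plan": [
    [[0, 0, 0, 0, 0, 0], [0, 0, 0, 0, 0, 0], [0, 0, 0, 0, 0, 0], [0, 0, 0, 0, 0, 0], [0, 0, 0, 0, 0, 0], [0, 0, 0, 0, 0, 0]]
  ],
  "gripper": 1,
  "force": 80
}}

```text
t: 13.93
tool_pos: [0.3839, 0.209, 0.2692]
tool_rot: [-1.533, 2.441, -0.032]
contact_force: [-4.4, 1.9, 2.8]
opening: 0.0103
grip_force: 79.0
```

```bash
python3 - <<'E'
from dial import *
s=get_obs();print(s['t'],s['contact_force'].round(1),s['wrist_torque'].round(2))
for a in(2.226,2.226-1.24):go(B+n*(.155+.009),tool(a))
E
```

```text
13.9333 [-4.4  1.9  2.8] [0.27 0.81 0.19]
row [ 0.08 -0.06  0.25] [ 0.001  0.001 -0.003]
row [ 0.08 -0.06  0.25] [ 0.002 -0.     1.237]
```

Emit:
{"method": "arm_command", "body": {
  "plan": [
    [[0, 0, 0, 0, 0, 0.1], [0, 0, 0, 0, 0, 0.21], [0, 0, 0, 0, 0, 0.32], [0, 0, 0, 0, 0, 0.43], [0, 0, 0, 0, 0, 0.54], [0, 0, 0, 0, 0, 0.65], [0, 0, 0, 0, 0, 0.76], [0, 0, 0, 0, 0, 0.87], [0, 0, 0, 0, 0, 0.98], [0, 0, 0, 0, 0, 1.09], [0, 0, 0, 0, 0, 1.18], [0, 0, 0, 0, 0, 1.25]]
  ]
}}

```text
t: 14.93
tool_pos: [0.3841, 0.2085, 0.2692]
tool_rot: [0.192, 2.905, 0.193]
contact_force: [-3.7, -1.6, 2.0]
opening: 0.0104
grip_force: 79.0
```

Emit:
{"method": "arm_command", "body": {
  "plan": [
    [[0, 0, 0, 0, 0, 0], [0, 0, 0, 0, 0, 0], [0, 0, 0, 0, 0, 0], [0, 0, 0, 0, 0, 0], [0, 0, 0, 0, 0, 0], [0, 0, 0, 0, 0, 0]]
  ]
}}

```text
t: 15.43
tool_pos: [0.3842, 0.2085, 0.2692]
tool_rot: [0.183, 2.906, 0.192]
contact_force: [-5.5, -4.0, 6.4]
opening: 0.0105
grip_force: 79.3
```

```bash
python3 - <<'E'
from dial import *
s=get_obs();print(s['t'],s['contact_force'].round(1),s['wrist_torque'].round(2),s['opening'],'axis torque',s['wrist_torque']@n)
go(B+n*(.155+.009),tool(2.226-1.25));lid()
W=cloud('wrist');c,im,d=W;u,v=map(int,proj(c,B+n*.013));print(u,v)
p,_=pts(c,d,u-50,u+50,v-50,v+50);o=p-B;h=o@n;x=o@e1;y=o@yh;k=(np.hypot(x,y)<.026)&(h>.007)&(h<.018)
print(k.sum(),np.median(h[k]) if k.any() else '',cv2.minAreaRect((np.c_[x,y][k]*1000).astype(np.float32)))
# white pointer pixels
hsv=cv2.cvtColor(im,cv2.COLOR_BGR2HSV);q=np.c_[x,y][k]
pp,uv=pts(c,d,u-50,u+50,v-50,v+50);b=im[uv[:,1],uv[:,0]].min(1)[k]>130
if b.any(): print('white',(q[b].mean(0)*1000).round(1),b.sum(),np.arctan2(*q[b].mean(0)[::-1]).round(3))
save('w8',im)
E
```

```text
15.4333 [-5.5 -4.   6.4] [-0.45  0.84  0.08] 0.010452188908963019 axis torque 0.08260903311824021
row [ 0.   -0.05  0.25] [-0.001 -0.     0.   ]
lid slope [0.0012 0.161 ] 1772 1812 amin -0.1396517878716663
lid slope [-0.0008  0.1602] 1243 1244 amin -0.13956871574883364
317 333
3931 0.013193692791645192 ((-0.17879772186279297, 0.14397239685058594), (35.0887451171875, 34.26941680908203), 10.66606330871582)
white [11.2 -7.9] 173 -0.618
```

The gripper turned the full 1.25 rad with the bar still firmly gripped (opening unchanged). The pointer now measures −0.62 against +0.655 at the start, so the dial is at about 1.27 rad, and the lid is still shut. I'm handing in.

```bash
python3 -c "
from station import *
print(finish_job())"
```

```text
the job is handed in; nothing more can be done
None
```

The job is handed in at about 15.6 s: the tube is seated opposite the loaded one, the lid is shut, and the gripper holds the dial in third position at about 1.27 rad; no verdict came back.

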